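Punch the drill spot in a vacuum flange blank

TASK

Take the spring-loaded centre punch out of the rack, set its nose through the little drill bush onto the flange blank on the stand, and press it straight down, without forcing it, until its spring snaps; do not set it off anywhere else. Then put the punch back in the rack hole it came from and let go, leaving the other things where they are.

Things in the scene. Friction and masses are not known exactly. Their poses are not given: they have to be found in the camera images.
- punch: Steel centre punch hanging upright in the rack, 122 mm long, 0.2 kg. Origin: on its axis, at the collar's underside; z up, away from the nose. 28 mm collar at z 0 to 5 mm; above it a round 16 mm grip to z 50 mm, 17 mm cap to z 62 mm: grip just above the collar, which then bears on the fingertips. Below: 14 mm barrel, tapering from z -34 to 9 mm at z -42; sliding 6 mm nose to z -60.
- punch_tip (a point): Point of the punch's nose, 60 mm below the punch origin while the nose is out; it moves up into the barrel when pressed. Pushing it with more than about 20 N is forcing it.
- nose (a joint): How far the nose is pushed into the barrel, m: 0 out, 0.010 at the hard stop. Resistance begins at about 2 N, peaks at about 14 N at 3 to 4 mm, then the spring snaps: from there the resistance falls to 2 to 4 N at 9 mm (it has snapped once it is past 6.5 mm). At 10 mm the stop is hard and the force soars. It springs out again when lifted.
- rack: Fixed rack, 60 x 200 mm, top face 75 mm above the bench; origin at the middle of its underside, on the bench. A single row along its y axis of four 20 mm holes, at y -72, -24, 24 and 72 mm, through the 6 mm top plate. The punch hangs in one by its collar, two capped tubes in others, one is empty.
- stand: Fixed height-adjustable stand, 120 mm square base; origin at the middle of its underside, on the bench. Its column carries a 100 mm square platform with a round aluminium flange blank on it, 96 mm diameter, 10 mm thick. The column is locked at a height that is not measured: the blank's top face lies anywhere from 80 to 120 mm above the bench and must be felt for.
- spot (a point): Point at bench level, straight below the axis of the drill bush (18 mm along x, 12 mm along y from the stand origin, stand's axes). The bush is a steel ring fixed on the blank's top face: 20 mm outer diameter, 10 mm bore, 6 mm high, at the blank's unmeasured height. In the bore lies the bare face to be punched.
- tube_a: Bystander: short capped tube hanging in the rack; cap 25 mm diameter, 14 mm above the rack top; origin at the cap's underside.
- tube_b: Bystander: a second tube of the same size.
- beaker: Bystander: glass beaker, 66 mm diameter, 85 mm high; origin under its base.
- jar: Bystander: screw-cap jar, 60 mm diameter, 80 mm high; origin under its base.
- clamp_ring: Bystander: aluminium ring, 56 mm diameter, 12 mm high, on the bench; origin under its centre.
- wrench: Bystander: steel wrench lying on the bench.
- spare_flange: Bystander: steel flange with a stub, 60 mm diameter, 30 mm high, on the bench; origin under its centre.
Not all that is in view belongs to the job. What is shaped like the stand but orange is not meant.

How it is judged:
By the outcome, as a careful person would: the job done as asked, in the order asked, and still so for the second after the job is handed in, with the robot touching nothing.
It also fails if it takes over 69 s, if anything falls off the work surface, if the arm or the gripper's body presses on something with over 40 N, if the wrist force passes 120 N, or if a joint passes its speed limit or range.

ROBOT

A 7-joint arm with a two-finger parallel gripper is mounted at the origin on the work surface. World frame = base frame: x ahead of the robot, y to its left, z up, the work surface at z = 0. Lengths are in m, angles in rad, forces in N, time in s.
With the tool pointing down it reaches from about 0.4 to 0.9 m from the base axis. Payload 5.6 kg.
Tool frame: the origin (TCP) lies between the finger pads; the fingertips stand 11 mm ahead of it and the grasp point (between the pads) lies 8 mm behind it; z points along the fingers, y is the line along which they close (so a half turn about z gives the same grasp; the last joint's range is limited). The gripper opens to 92 mm and grips with 3 to 60 N. Pads are 20 mm wide; open, the fingers measure 128 mm over their backs; the gripper's body (75 mm by 189 mm) begins 69 mm behind the grasp point.
Start: joints at [-1.384, 0.468, -0.012, 1.603, 0.006, 1.071, -0.056], TCP at [0.148, 0.633, 0.188] pointing down, gripper open.
Joint ranges: [-2.53, 2.53], [-0.31, 2.02], [-1.57, 1.55], [0.28, 2.44], [-1.29, 4.43], [0.15, 1.84], [-2.92, 2.92]. Speed limits (rad/s): [2.57, 2.57, 3.14, 3.14, 3.14, 3.14, 3.14].

INTERFACE

Orientations are given as a unit quaternion [w, x, y, z].
In Python, from workcell import status, grab_frame, get_calibration, manip, finder gives the robot as it stands.
- The arm moves only by the shell command python3 -m inch 'ROWS'. ROWS is a JSON list of rows, 1 to 20 of them, each of 7 numbers: dx, dy, dz in m, then a rotation vector rx, ry, rz in rad, then the finger opening in m; each row shifts and turns the commanded pose from where the row before left it, along the tool's axes as they then stand; what a row does not reach is not made up. A row lasts 1/10 s, in which the tool goes at most 0.05 m and 0.15 rad, less where a joint would pass 70% of its speed; a pose out of reach is approached as far as the arm can. The fingers move at their own pace and stop on an object; the grip force is fixed at half the most. Time passes only in rows, so rows that do not move let the fingers close. It prints the time, the measured TCP pose, the force, the opening and the grip force at its end.
- status.get_obs(): the state, without advancing time (a new reading comes with each control period).
- grab_frame(name): name is "scene" or "top" or "wrist"; returns the picture (420x560x3 uint8, red, green, blue); there is no depth.
- get_calibration(name): a dict with "fx", "fy", "cx", "cy" (pixels), "rvec" (rotation vector, rad) and "tvec" (3), from world to camera coordinates, as OpenCV has them. Camera axes: x right, y down, z forward; pixel columns grow to the right and rows downward; lengths in m; the calibration is good to about 2 mm. A picture is of the moment at which its call begins: read the wrist's pose just before it. get_calibration takes no time and is no camera call; for the wrist camera it gives the pose at the moment of the call.
- manip.hand_in(): hands the job in; it is judged then, once.
Trained networks look in the newest picture that a camera, given by its name, has taken for a name from the list of things; names that differ only in an ending like _2 or _b are one class to them, and where a whole thing is asked for, a point or a joint stands for the part that bears it (a point fixed in the world has none). Each returns a list of dicts, best first, with "p" (0 to 1); they miss things now and then, are a little off and sometimes report something else, mostly with a low value. They report only what shows in the picture. A call takes as long as a camera call. They do not tell look-alikes from the thing itself.
- finder.spot_in(label, camera): "uv" ([column, row] in pixels, amid what is visible of it).
- finder.outline_of(label, camera): "mask" (420x560 bool, what is visible of it) and "uv" ([column, row] in pixels, amid what is visible of it).
The state is a dict: "time_s": time; "q": joint angles; "qd": joint speeds; "effort": joint torques, N m; "eef_pos": TCP position; "ee_rot": TCP orientation; "force": force on the tool from outside, world axes, zero at the start; "ft_torque": the same for the moment, N m; "opening": finger opening in m; "grip_force": force on a finger pad.
Only numpy, scipy, OpenCV 4.12 (cv2) and the standard library are available. Lean on these libraries where they do the work, as an engineer would, in place of code of your own. Each camera call takes 0.05 s, during which the arm holds its last target. There are 200 camera calls.

## Working session

There is one attempt and no reset: what is moved stays moved. The work goes in short steps, Python scripts to look and compute and a shell command to move; the robot and the scene stay as the last step left them, time stands still between calls to the robot, and variables do not carry over. Pictures are saved under pics/ and viewed, at most 10 in all, crops included, and the job is handed in when it is done.

```bash
mkdir -p pics; python3 - <<'E'
from workcell import status, grab_frame, get_calibration, finder
import cv2, numpy as np
o=status.get_obs(); print({k:np.round(v,3).tolist() for k,v in o.items()})
for n in ["scene","top"]:
    cv2.imwrite(f"pics/{n}0.png",grab_frame(n)[:,:,::-1])
    print(n,{k:np.round(v,3).tolist() for k,v in get_calibration(n).items()})
    for l in ["punch","rack","stand","tube_a","beaker","jar","clamp_ring","wrench","spare_flange"]:
        print(l,[(np.round(d["uv"]).tolist(),round(d["p"],2)) for d in finder.spot_in(l,n)[:4]])
E
```

```text
{'time_s': 0.0, 'q': [-1.384, 0.468, -0.012, 1.604, 0.006, 1.071, -0.056], 'qd': [-0.001, 0.001, -0.001, 0.0, 0.0, -0.001, 0.001], 'effort': [-0.0, -52.057, -0.013, -24.375, -0.057, 0.017, 0.0], 'eef_pos': [0.148, 0.632, 0.187], 'ee_rot': [-0.0, 0.115, 0.993, -0.001], 'force': [-0.094, -0.216, -0.52], 'ft_torque': [-0.002, 0.012, -0.029], 'grip_force': 0.0, 'opening': 0.092}
scene {'fx': 384.143, 'fy': 384.143, 'cx': 265.228, 'cy': 206.498, 'rvec': [1.077, 2.615, -0.733], 'tvec': [0.41, -0.281, 1.081]}
punch [([346.0, 238.0], 0.64)]
rack [([377.0, 270.0], 0.68)]
stand [([173.0, 110.0], 0.8), ([254.0, 108.0], 0.59), ([300.0, 212.0], 0.58)]
tube_a [([366.0, 254.0], 0.68), ([214.0, 248.0], 0.51), ([411.0, 281.0], 0.43)]
beaker [([212.0, 247.0], 0.71)]
jar []
clamp_ring [([307.0, 212.0], 0.51)]
wrench [([270.0, 345.0], 0.74)]
spare_flange [([138.0, 198.0], 0.86)]
top {'fx': 407.989, 'fy': 407.989, 'cx': 275.965, 'cy': 207.252, 'rvec': [2.176, -2.197, 0.1], 'tvec': [-0.036, 0.569, 1.019]}
punch [([200.0, 234.0], 0.55)]
rack [([168.0, 238.0], 0.83)]
stand [([369.0, 299.0], 0.98), ([429.0, 228.0], 0.86), ([342.0, 219.0], 0.71), ([266.0, 201.0], 0.66)]
tube_a [([176.0, 235.0], 0.52), ([138.0, 247.0], 0.52)]
beaker [([274.0, 154.0], 0.72)]
jar [([266.0, 202.0], 0.82)]
clamp_ring [([258.0, 243.0], 0.68), ([272.0, 152.0], 0.61)]
wrench [([266.0, 201.0], 0.7), ([190.0, 144.0], 0.65), ([366.0, 147.0], 0.36)]
spare_flange [([367.0, 147.0], 0.94)]
```

View pics/scene0.png

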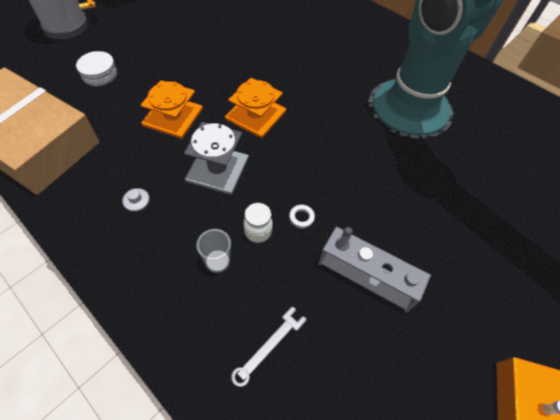

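View pics/top0.png

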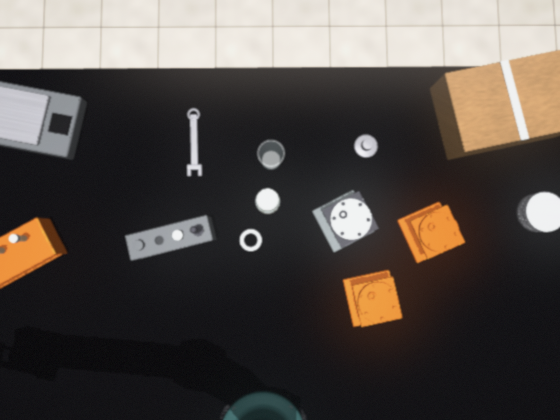

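The scene shows the punch in the rack's end hole at (346,238), with tube, empty hole and tube after it. The grey stand is at (215,145), with its bush near (214,146). In the top view the punch is at (198,229), the grey stand at (347,220) and its bush at (343,214). I'll triangulate these.

```bash
cat > h.py <<'E'
import cv2, numpy as np
from workcell import status, grab_frame, get_calibration, finder
from scipy.spatial.transform import Rotation as R
def ray(c,uv):
    Rm=cv2.Rodrigues(np.array(c["rvec"],float))[0]; t=np.array(c["tvec"],float)
    d=Rm.T@np.array([(uv[0]-c["cx"])/c["fx"],(uv[1]-c["cy"])/c["fy"],1]); return -Rm.T@t,d/np.linalg.norm(d)
def atz(c,uv,z):
    o,d=ray(c,uv); return o+d*(z-o[2])/d[2]
def tri(rs):
    A=sum(np.eye(3)-np.outer(d,d) for o,d in rs); b=sum((np.eye(3)-np.outer(d,d))@o for o,d in rs); return np.linalg.solve(A,b)
def proj(c,p): return cv2.projectPoints(np.array([p],float).reshape(-1,1,3),np.array(c["rvec"],float),np.array(c["tvec"],float),np.array([[c["fx"],0,c["cx"]],[0,c["fy"],c["cy"]],[0,0,1.]]),None)[0].reshape(-1,2)
def tcp():
    o=status.get_obs(); q=o["ee_rot"]; return np.array(o["eef_pos"]),R.from_quat([q[1],q[2],q[3],q[0]]),o
E
python3 - <<'E'
from h import *
S,T=get_calibration("scene"),get_calibration("top")
print("cams",ray(S,(0,0))[0],ray(T,(0,0))[0])
print("punchtop",tri([ray(S,(348,231)),ray(T,(198,229))]),atz(T,(198,229),.12))
for uv in [(140,244),(158.5,240),(177,235.5)]: print(atz(T,uv,.08))
print("rack corners",[atz(T,uv,.075)[:2].round(3).tolist() for uv in [(125,237),(209,216),(214,239),(131,260)]])
print("bush",tri([ray(S,(214.5,146)),ray(T,(343,214))]))
print("blank",tri([ray(S,(214,141)),ray(T,(351,219))]))
print("jar etc",[atz(T,uv,.08)[:2].round(3).tolist() for uv in [(267,200),(271,153)]])
a=cv2.imread("pics/top0.png")[180:270,110:220]; b=cv2.imread("pics/top0.png")[180:270,300:410]; c=cv2.imread("pics/scene0.png")[215:305,320:430]; d=cv2.imread("pics/scene0.png")[110:200,170:280]
cv2.imwrite("pics/m1.png",cv2.resize(np.vstack([np.hstack([a,b]),np.hstack([c,d])]),None,fx=3.3,fy=3.3,interpolation=cv2.INTER_CUBIC))
E
```

```text
cams [0.86623627 0.27342896 0.768004  ] [ 0.48647749 -0.02895283  1.06086213]
punchtop [0.50958105 0.14322596 0.12335452] [0.51257617 0.13910943 0.12      ]
[0.4792712  0.28413011 0.08      ]
[0.48834592 0.24026441 0.08      ]
[0.49863739 0.19629601 0.08      ]
rack corners [[0.496, 0.322], [0.545, 0.121], [0.489, 0.109], [0.441, 0.307]]
bush [ 0.54417481 -0.19665944  0.11229281]
blank [ 0.53184665 -0.21581813  0.10368529]
jar etc [[0.582, -0.02], [0.697, -0.03]]
```

View pics/m1.png

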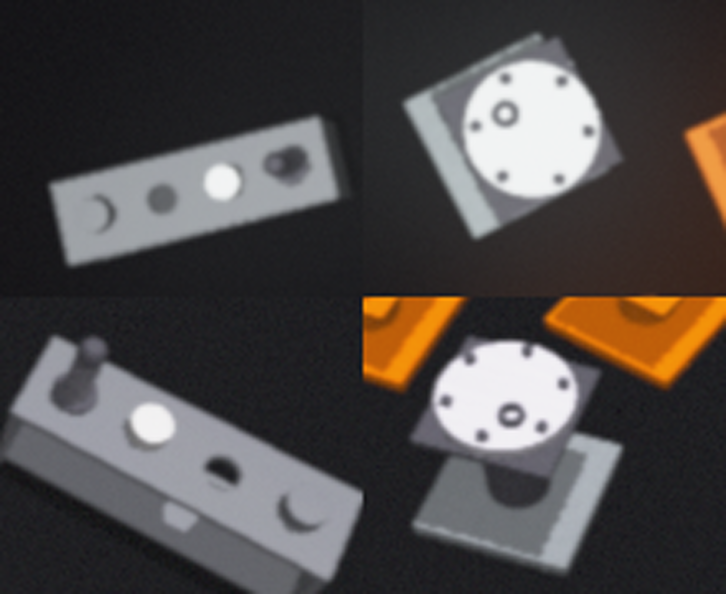

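The montage gives sharper positions. In the top view the cap is at (192.4,229.4), the collar at (198.5,230.6), the bush at (343.0,214.5) and the blank at (351.2,219.1). In the scene view the cap is at (348.2,229.5), the collar at (342.7,244.1) and the bush at (214.8,145.5).

```bash
python3 - <<'E'
from h import *
S,T=get_calibration("scene"),get_calibration("top")
print("cap",tri([ray(S,(348.2,229.5)),ray(T,(192.4,229.4))]),atz(T,(192.4,229.4),.137),atz(S,(348.2,229.5),.137))
print("collar",tri([ray(S,(342.7,244.1)),ray(T,(198.5,230.6))]),atz(T,(198.5,230.6),.08),atz(S,(342.7,244.1),.08))
print("bush",tri([ray(S,(214.8,145.5)),ray(T,(343,214.5))]))
print("blank",tri([ray(S,(212.7,140)),ray(T,(351.2,219.1))]))
p,r,o=tcp(); print(p,r.as_matrix().round(3).tolist())
W=get_calibration("wrist"); c,d=ray(W,(280,210)); print("wristcam in tool",r.inv().apply(c-p),r.inv().apply(d),W["fx"])
yaw=lambda a:np.degrees(a)
print("punch minus tcp in tool",r.inv().apply(np.array([.51,.142,.30])-p), "bush",r.inv().apply(np.array([.544,-.197,.3])-p))
E
```

```text
cap [0.51130077 0.14864259 0.13730889] [0.51132465 0.14867748 0.137     ] [0.51110892 0.14860437 0.137     ]
collar [0.50930131 0.14768404 0.07162913] [0.50984485 0.14503957 0.08      ] [0.51276111 0.15027709 0.08      ]
bush [ 0.54305837 -0.19659702  0.11308725]
blank [ 0.53250306 -0.21684011  0.10644707]
[0.14810322 0.63292051 0.18840626] [[-0.974, 0.228, 0.0], [0.228, 0.974, 0.0], [-0.0, 0.0, -1.0]]
wristcam in tool [ 0.07017569  0.00043621 -0.19737134] [-2.58671883e-01 -2.76191961e-04  9.65965207e-01] 320.96352289362636
punch minus tcp in tool [-0.46423061 -0.39554997 -0.11160442] bush [-0.57457059 -0.71788844 -0.11162567]
```

```bash
python3 -m inch '[[-0.0357,-0.0299,-0.0015,0,0,0,0.092],[-0.0357,-0.0299,-0.0015,0,0,0,0.092],[-0.0357,-0.0299,-0.0015,0,0,0,0.092],[-0.0357,-0.0299,-0.0015,0,0,0,0.092],[-0.0357,-0.0299,-0.0015,0,0,0,0.092],[-0.0357,-0.0299,-0.0015,0,0,0,0.092],[-0.0357,-0.0299,-0.0015,0,0,0,0.092],[-0.0357,-0.0299,-0.0015,0,0,0,0.092],[-0.0357,-0.0299,-0.0015,0,0,0,0.092],[-0.0357,-0.0299,-0.0015,0,0,0,0.092],[-0.0357,-0.0299,-0.0015,0,0,0,0.092],[-0.0357,-0.0299,-0.0015,0,0,0,0.092],[-0.0357,-0.0299,-0.0015,0,0,0,0.092]]'
python3 -m inch '[[0,0,0,0,0,0.1385,0.092],[0,0,0,0,0,0.1385,0.092],[0,0,0,0,0,0.1385,0.092],[0,0,0,0,0,0.1385,0.092],[0,0,0,0,0,0.1385,0.092],[0,0,0,0,0,0.1385,0.092],[0,0,0,0,0,0.1385,0.092],[0,0,0,0,0,0.1385,0.092],[0,0,0,0,0,0,0.092],[0,0,0,0,0,0,0.092]]'
cat > look.py <<'E'
import sys
from h import *
p,r,o=tcp(); c=get_calibration("wrist"); im=grab_frame("wrist"); cv2.imwrite(f"pics/{sys.argv[1]}.png",im[:,:,::-1])
np.save(f"pics/{sys.argv[1]}.npy",np.array([p,r.as_rotvec(),c["rvec"],c["tvec"]],dtype=object),allow_pickle=True)
print("tcp",p,"t",o["time_s"],"F",np.round(o["force"],2),"open",o["opening"],"R",r.as_matrix().round(4).tolist())
for l in sys.argv[2:]: print(l,[(np.round(d["uv"],1).tolist(),round(d["p"],2)) for d in finder.spot_in(l,"wrist")[:3]])
E
python3 look.py w1 punch tube_a
```

```text
time_s: 2.3
eef_pos: [0.5124, 0.1472, 0.2084]
ee_rot: [0.0, 0.115, 0.993, 0.0]
force: [0.9, -0.3, -0.2]
opening: 0.0918
grip_force: 0.0
time_s: 3.3
eef_pos: [0.5114, 0.1488, 0.208]
ee_rot: [0.0, 0.619, 0.786, 0.0]
force: [0.1, 0.4, 0.6]
opening: 0.0917
grip_force: 0.0
tcp [0.51140772 0.14881626 0.20797599] t 3.3 F [0.07 0.38 0.58] open 0.09171750010756523 R [[-0.2343, 0.9722, 0.0002], [0.9722, 0.2343, 0.0001], [0.0, 0.0002, -1.0]]
punch []
tube_a [([278.9, 147.0], 0.86), ([283.6, 37.3], 0.62)]
```

View pics/w1.png

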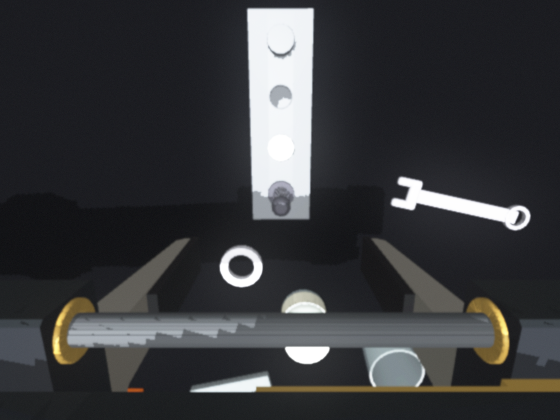

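The wrist view shows the rack lined up with the image columns. The cap is at about (281,206), the tubes at (280,147) and (281,40), and the fingers straddle the punch.

```bash
python3 - <<'E'
from h import *
p,r,o=tcp(); c=get_calibration("wrist")
for n,t in [("tcp",[0,0,0]),("tip",[0,0,.011]),("axis +64",[0,0,.071])]: print(n,proj(c,p+r.apply(t)))
print("cap",atz(c,(281,206),.137), "collar",atz(c,(281,190),.08))
g=cv2.imread("pics/w1.png"); cv2.imwrite("pics/w1c.png",cv2.resize(g[165:235,245:320],None,fx=8,fy=8,interpolation=cv2.INTER_CUBIC))
E
```

```text
tcp [[278.81731755 237.1790084 ]]
tip [[278.88087217 231.71380408]]
axis +64 [[279.14173683 209.28146926]]
cap [0.5122897  0.15195962 0.137     ] collar [0.51183651 0.15451537 0.08      ]
```

View pics/w1c.png

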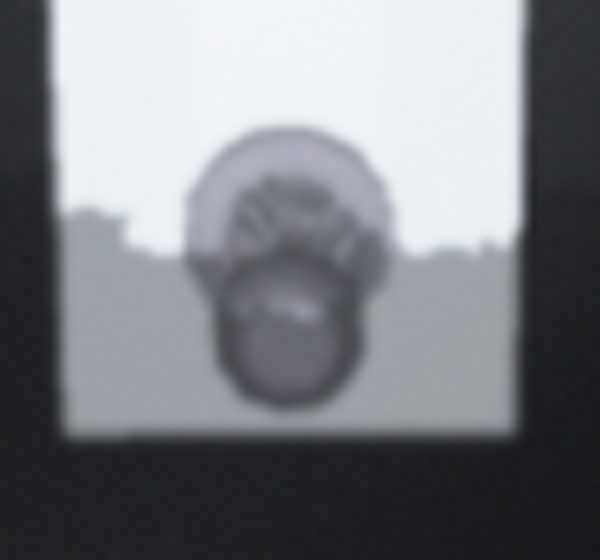

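```bash
python3 -m inch '[[-0.0429,-0.0063,0.003,0,0,0,0.092],[-0.0429,-0.0063,0.003,0,0,0,0.092],[-0.0429,-0.0063,0.003,0,0,0,0.092],[-0.0429,-0.0063,0.003,0,0,0,0.092],[-0.0429,-0.0063,0.003,0,0,0,0.092],[-0.0429,-0.0063,0.003,0,0,0,0.092],[-0.0429,-0.0063,0.003,0,0,0,0.092],[-0.0429,-0.0063,0.003,0,0,0,0.092],[0,0,0,0,0,0,0.092],[0,0,0,0,0,0,0.092],[0,0,0,0,0,0,0.092]]'
python3 look.py b1
python3 -m inch '[[0,0,0,0,0,0.15,0.092],[0,0,0,0,0,0.15,0.092],[0,0,0,0,0,0.15,0.092],[0,0,0,0,0,0.15,0.092],[0,0,0,0,0,0.15,0.092],[0,0,0,0,0,0.15,0.092],[0,0,0,0,0,0.15,0.092],[0,0,0,0,0,0.15,0.092],[0,0,0,0,0,0.15,0.092],[0,0,0,0,0,0.15,0.092],[0,0,0,0,0,0.15,0.092],[0,0,0,0,0,0.15,0.092],[0,0,0,0,0,0.15,0.092],[0,0,0,0,0,0.15,0.092],[0,0,0,0,0,0.15,0.092],[0,0,0,0,0,0.15,0.092],[0,0,0,0,0,0,0.092],[0,0,0,0,0,0,0.092],[0,0,0,0,0,0,0.092]]'
python3 look.py b2
python3 - <<'E'
import cv2,numpy as np
a=[cv2.imread(f"pics/{n}.png")[150:270,210:350] for n in("b1","b2")]
cv2.imwrite("pics/bb.png",cv2.resize(np.hstack(a),None,fx=2.8,fy=2.8,interpolation=cv2.INTER_CUBIC))
E
```

```text
time_s: 4.55
eef_pos: [0.5417, -0.1955, 0.1837]
ee_rot: [-0.0, 0.619, 0.785, 0.0]
force: [0.4, 0.4, 0.8]
opening: 0.0919
grip_force: 0.0
tcp [ 0.54174042 -0.19549139  0.18370343] t 4.55 F [0.43 0.37 0.83] open 0.09191550144009437 R [[-0.2329, 0.9725, -0.0003], [0.9725, 0.2329, 0.001], [0.001, -0.0, -1.0]]
time_s: 6.5
eef_pos: [0.5418, -0.196, 0.1839]
ee_rot: [-0.0, 0.956, -0.292, 0.0]
force: [0.3, 0.3, 0.9]
opening: 0.0918
grip_force: 0.0
tcp [ 0.5418326  -0.19604473  0.18391377] t 6.5 F [0.28 0.27 0.88] open 0.09182875855014554 R [[0.8296, -0.5584, 0.0003], [-0.5584, -0.8296, 0.0008], [-0.0002, -0.0008, -1.0]]
```

View pics/bb.png

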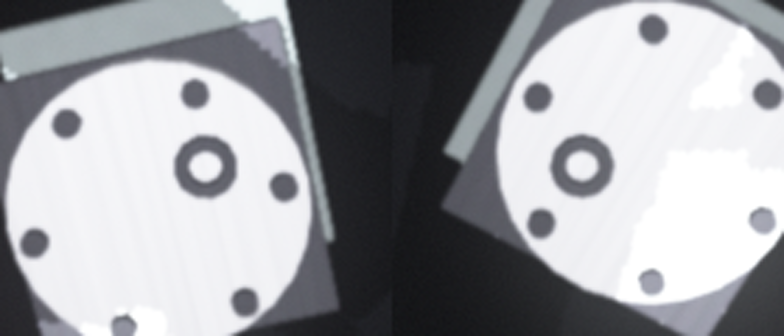

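The bush shows as a dark ring at about (283,209) in b1 and (278,209) in b2. I'll take sub-pixel ring centres and triangulate.

```bash
python3 - <<'E'
from h import *
rs=[];C=get_calibration("wrist")
for n,(u,v) in (("b1",(283,209)),("b2",(278,209))):
    g=cv2.cvtColor(cv2.imread(f"pics/{n}.png"),cv2.COLOR_BGR2GRAY); s=18
    m=(g[v-s:v+s,u-s:u+s]<160).astype(np.uint8); k,L,st,ce=cv2.connectedComponentsWithStats(m)
    i=min(range(1,k),key=lambda i:np.hypot(*(ce[i]-s))if st[i,4]>30 else 99)
    cn=max(cv2.findContours((L==i).astype(np.uint8),0,1)[0],key=cv2.contourArea); e=cv2.fitEllipse(cn)
    uv=ce[i]+[u-s,v-s]; print(n,uv,st[i],np.add(e[0],[u-s,v-s]),e[1])
    d=np.load(f"pics/{n}.npy",allow_pickle=True); c=dict(C,rvec=np.array(d[2],float),tvec=np.array(d[3],float))
    rs.append(ray(c,uv)); print([atz(c,uv,z)[:2].round(4).tolist() for z in (.105,.113,.12)])
    print("in tool z.113",R.from_rotvec(np.array(d[1],float)).inv().apply(atz(c,uv,.113)-np.array(d[0],float)))
P=tri(rs); print(P,[np.linalg.norm(np.cross(P-o,d)) for o,d in rs]); p,r,o=tcp(); print(o["q"])
E
```

```text
b1 [282.94545455 209.14181818] [  7   8  22  22 275] [282.93390083 209.09934235] (20.905672073364258, 21.092384338378906)
[[0.5454, -0.1965], [0.5449, -0.1944], [0.5444, -0.1927]]
in tool z.113 [0.00022759 0.00327722 0.07070359]
b2 [277.36042403 208.77031802] [  7   7  22  22 283] [277.36954498 208.75080681] (21.124595642089844, 21.219383239746094)
[[0.5427, -0.1923], [0.5444, -0.1936], [0.5459, -0.1947]]
in tool z.113 [ 0.00075419 -0.00344438  0.07091636]
[ 0.54476904 -0.19389957  0.11497604] [np.float64(6.317799968757723e-05), np.float64(6.31779996876707e-05)]
[-0.54829981  0.58149596  1.1731335   1.84340592 -0.59630931  1.12672897
 -1.32381969]
```

```bash
python3 -m inch '[[0,0,0,0,0,-0.15,0.05],[0,0,0,0,0,-0.15,0.05],[0,0,0,0,0,-0.15,0.05],[0,0,0,0,0,-0.15,0.05],[0,0,0,0,0,-0.15,0.05],[0,0,0,0,0,-0.15,0.05],[0,0,0,0,0,-0.15,0.05],[0,0,0,0,0,-0.15,0.05],[0,0,0,0,0,-0.15,0.05],[0,0,0,0,0,-0.15,0.05],[0,0,0,0,0,-0.15,0.05],[0,0,0,0,0,-0.15,0.05],[0,0,0,0,0,-0.15,0.05],[0,0,0,0,0,-0.15,0.05],[0,0,0,0,0,-0.15,0.05],[0,0,0,0,0,-0.15,0.05],[0,0,0,0,0,0,0.05]]'
python3 -m inch '[[0.04305,0.00648,-0.0033,0,0,0,0.05],[0.04305,0.00648,-0.0033,0,0,0,0.05],[0.04305,0.00648,-0.0033,0,0,0,0.05],[0.04305,0.00648,-0.0033,0,0,0,0.05],[0.04305,0.00648,-0.0033,0,0,0,0.05],[0.04305,0.00648,-0.0033,0,0,0,0.05],[0.04305,0.00648,-0.0033,0,0,0,0.05],[0.04305,0.00648,-0.0033,0,0,0,0.05],[0,0,0,0,0,0,0.05],[0,0,0,0,0,0,0.05],[0,0,0,0,0,0,0.05]]'
python3 - <<'E'
from h import *
p,r,o=tcp(); print(p,r.inv().apply(np.array([.512,.151,.0925])-p),r.as_matrix().round(4).tolist(),o["opening"])
E
```

```text
time_s: 8.25
eef_pos: [0.5416, -0.1971, 0.1843]
ee_rot: [0.0, 0.62, 0.785, 0.001]
force: [-0.8, -0.7, 0.3]
opening: 0.0501
grip_force: 0.0
time_s: 9.35
eef_pos: [0.5127, 0.1487, 0.2103]
ee_rot: [0.0, 0.621, 0.783, -0.0]
force: [-0.3, 0.3, 1.3]
opening: 0.0501
grip_force: 0.0
[0.51271877 0.14872115 0.21028627] [ 0.00244844 -0.00017748  0.11778492] [[-0.2277, 0.9737, 0.0001], [0.9737, 0.2277, -0.0006], [-0.0006, -0.0, -1.0]] 0.050054439179030026
```

```bash
python3 -m inch '[[0.0024,-0.0002,0.02,0,0,0,0.05],[0,0,0.03,0,0,0,0.05],[0,0,0.03,0,0,0,0.05],[0,0,0.02,0,0,0,0.05],[0,0,0.01,0,0,0,0.05],[0,0,0.0076,0,0,0,0.05],[0,0,0,0,0,0,0.05],[0,0,0,0,0,0,0.05]]'
python3 -m inch '[[0,0,0,0,0,0,0.03],[0,0,0,0,0,0,0.02],[0,0,0,0,0,0,0.015],[0,0,0,0,0,0,0.01],[0,0,0,0,0,0,0.005],[0,0,0,0,0,0,0.005],[0,0,0,0,0,0,0.005],[0,0,0,0,0,0,0.005]]'; python3 look.py g1
```

```text
time_s: 10.15
eef_pos: [0.5125, 0.1523, 0.0935]
ee_rot: [0.0, 0.62, 0.784, 0.001]
force: [-0.4, 0.0, 0.0]
opening: 0.0498
grip_force: 0.0
time_s: 10.95
eef_pos: [0.5117, 0.1525, 0.0928]
ee_rot: [-0.0, 0.62, 0.784, -0.0]
force: [-2.2, -1.0, 3.4]
opening: 0.0149
grip_force: 30.0
tcp [0.51170814 0.15252321 0.09283459] t 10.95 F [-2.23 -0.96  3.38] open 0.014931345931073028 R [[-0.2308, 0.973, -0.0002], [0.973, 0.2308, 0.0001], [0.0002, -0.0002, -1.0]]
```

```bash
python3 -m inch '[[0,0,-0.005,0,0,0,0.005],[0,0,-0.01,0,0,0,0.005],[0,0,-0.02,0,0,0,0.005],[0,0,-0.03,0,0,0,0.005],[0,0,-0.03,0,0,0,0.005],[0,0,-0.03,0,0,0,0.005],[0,0,-0.012,0,0,0,0.005],[0,0,0,0,0,0,0.005],[0,0,0,0,0,0,0.005],[0,0,0,0,0,0,0.005]]'; python3 look.py g2 punch punch_tip
python3 - <<'E'
from h import *
im=grab_frame("scene"); cv2.imwrite("pics/s2.png",im[:,:,::-1])
p,r,o=tcp(); S=get_calibration("scene"); C=get_calibration("wrist")
print([proj(S,p+r.apply([0,0,z])) for z in (-.046,0,.016,.076)])
print([proj(C,p+r.apply([0,0,z])) for z in (-.046,0,.016,.076)])
u,v=proj(S,p+r.apply([0,0,.04]))[0].astype(int)
a=cv2.resize(cv2.imread("pics/g2.png")[140:340,200:360],None,fx=2.5,fy=2.5,interpolation=2)
b=cv2.resize(im[v-50:v+50,u-37:u+38,::-1],(375,500),interpolation=2)
print(u,v); cv2.imwrite("pics/m2.png",np.hstack([a,b]))
E
```

```text
time_s: 12.0
eef_pos: [0.5108, 0.1522, 0.228]
ee_rot: [-0.001, 0.62, 0.785, -0.001]
force: [0.2, 0.3, -1.6]
opening: 0.015
grip_force: 30.0
tcp [0.5107567  0.15215477 0.22804223] t 12.0 F [ 0.19  0.34 -1.57] open 0.015043102936330186 R [[-0.2309, 0.973, -0.0026], [0.973, 0.2309, -0.0014], [-0.0007, -0.0029, -1.0]]
punch [([279.6, 245.4], 0.75), ([293.0, 305.5], 0.23)]
punch_tip []
[array([[367.35019112, 189.27143582]]), array([[360.71867014, 204.82288072]]), array([[358.59929781, 209.79297763]]), array([[351.3848959 , 226.71132475]])]
[array([[278.50237662, 267.71850927]]), array([[278.85263946, 237.192968  ]]), array([[278.94189247, 229.41453441]]), array([[279.18943666, 207.84096366]])]
355 216
```

View pics/m2.png

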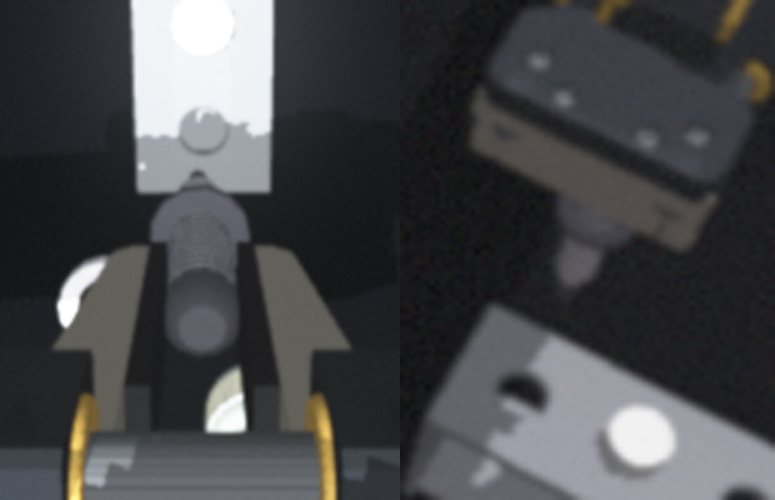

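The left panel shows the punch held in the wrist view. The cap is at (280.8,272), the collar's outer edge at row about 216, and the nose tip at (279.3,207). The right panel shows it hanging clear above its empty hole. I'll fit its in-hand offset.

```bash
python3 - <<'E'
from h import *
p,r,o=tcp(); C=get_calibration("wrist")
for dx in (0,-.001,-.002,-.003):
    q=lambda x,z:proj(C,p+r.apply([x+dx,0,z]))[0].round(1).tolist()
    print(dx,"cap",q(0,-.0442),"collar far edge",q(.014,.0128),"tip",q(0,.0778),"nose edge",q(.003,.0748))
g=cv2.cvtColor(cv2.imread("pics/g2.png"),cv2.COLOR_BGR2GRAY)
print("col 279-280 rows 200-225:",g[200:226,279:281].mean(1).round().astype(int).tolist())
print("cols 268-292 row 209,212:",g[209,268:293].tolist(),g[212,268:293].tolist())
d=np.array([.5447,-.1939,.235])-p; print("to bush (tcp)",d,r.inv().apply(d))
E
```

```text
0 cap [278.5, 266.2] collar far edge [278.9, 211.3] tip [279.2, 207.3] nose edge [279.2, 204.9]
-0.001 cap [278.5, 268.0] collar far edge [278.9, 212.7] tip [279.2, 208.4] nose edge [279.2, 206.0]
-0.002 cap [278.5, 269.8] collar far edge [278.9, 214.1] tip [279.2, 209.5] nose edge [279.2, 207.1]
-0.003 cap [278.5, 271.5] collar far edge [278.9, 215.5] tip [279.2, 210.6] nose edge [279.2, 208.2]
col 279-280 rows 200-225: [120, 125, 148, 162, 165, 164, 161, 146, 113, 82, 92, 112, 116, 105, 86, 80, 93, 102, 103, 102, 101, 100, 102, 106, 104, 98]
cols 268-292 row 209,212: [161, 163, 162, 163, 162, 162, 160, 149, 119, 90, 77, 77, 87, 107, 142, 159, 162, 163, 165, 164, 163, 164, 162, 162, 162] [163, 162, 163, 161, 158, 147, 133, 121, 114, 114, 116, 115, 116, 115, 115, 123, 134, 150, 159, 162, 163, 161, 163, 162, 161]
to bush (tcp) [ 0.0333202  -0.34616829  0.00624079] [-0.34451919 -0.0474621  -0.00596176]
```

```bash
python3 -m inch '[[-0.02,-0.0023,-0.005,0,0,0,0.005],[-0.04,-0.005,-0.005,0,0,0,0.005],[-0.04,-0.006,0,0,0,0,0.005],[-0.04,-0.006,0,0,0,0,0.005],[-0.04,-0.006,0,0,0,0,0.005],[-0.04,-0.006,0,0,0,0,0.005],[-0.04,-0.006,0,0,0,0,0.005],[-0.04,-0.005,0.01,0,0,0,0.005],[-0.025,-0.003,0.01,0,0,0,0.005],[-0.0166,-0.002,0.01,0,0,0,0.005],[0,0,0,0,0,0,0.005],[0,0,0,0,0,0,0.005],[0,0,0,0,0,0,0.005],[0,0,0,0,0,0,0.005]]'
cat > tip.py <<'E'
from h import *
p,r,o=tcp(); t=p+r.apply([-.0029,-.0002,.0778]); q=r.inv().apply(np.array([.5447,-.1939,.109])-t)
print("tip",t.round(4),"todo tool",q.round(4),"F",np.round(o["force"],2),"tilt",r.as_matrix()[2].round(4),"open",round(o["opening"],4))
E
python3 tip.py
```

```text
time_s: 13.6
eef_pos: [0.5452, -0.1894, 0.2102]
ee_rot: [0.0, 0.619, 0.785, 0.0]
force: [-0.2, -0.1, -2.1]
opening: 0.0152
grip_force: 30.0
tip [ 0.5457 -0.1922  0.1324] todo tool [-0.0014 -0.0014  0.0234] F [-0.21 -0.08 -2.05] tilt [ 3.e-04  1.e-03 -1.e+00] open 0.0152
```

```bash
python3 -m inch '[[-0.0014,-0.0014,0.004,0,0,0,0.005],[0,0,0.004,0,0,0,0.005],[0,0,0.002,0,0,0,0.005],[0,0,0,0,0,0,0.005],[0,0,0,0,0,0,0.005]]'; python3 tip.py; python3 look.py p1
python3 - <<'E'
from h import *
im=grab_frame("scene"); S=get_calibration("scene"); C=get_calibration("wrist"); B=[.5447,-.1939,.115]
u,v=proj(S,B)[0].astype(int); print("scene",proj(S,B),u,v,"wrist",proj(C,B))
a=cv2.resize(cv2.imread("pics/p1.png")[170:250,230:330],(400,320),interpolation=2)
b=cv2.resize(im[v-40:v+40,u-50:u+50,::-1],(400,320),interpolation=2); t=grab_frame("top"); 
cv2.imwrite("pics/m3.png",np.hstack([a,b]))
E
```

```text
time_s: 14.1
eef_pos: [0.5436, -0.1925, 0.1996]
ee_rot: [-0.0, 0.62, 0.785, -0.0]
force: [0.1, 0.7, -1.7]
opening: 0.0155
grip_force: 30.0
tip [ 0.5441 -0.1954  0.1218] todo tool [0.0013 0.0009 0.0128] F [ 0.05  0.67 -1.72] tilt [-0. -0. -1.] open 0.0155
tcp [ 0.54362299 -0.19249228  0.19964131] t 14.1 F [ 0.05  0.67 -1.72] open 0.015525105218725088 R [[-0.2309, 0.973, -0.0], [0.973, 0.2309, -0.0], [-0.0, -0.0, -1.0]]
scene [[214.80878988 145.98104403]] 214 145 wrist [[279.94318555 207.03510559]]
```

View pics/m3.png

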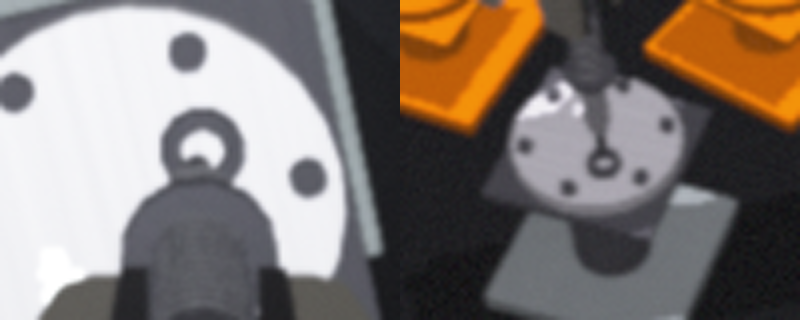

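The wrist view shows the nose edge at about (279.2,208.8) and the ring centre at (280.5,207.2), so the nose needs about 1 mm in +x and +y, matching the computed remainder. The scene view agrees, with the nose just above the ring.

```bash
python3 -m inch '[[0.0012,0.0009,0,0,0,0,0.005],[0,0,0,0,0,0,0.005],[0,0,0,0,0,0,0.005],[0,0,0,0,0,0,0.005]]'; python3 tip.py; python3 -m inch '[[0,0,0,0,0,0,0.005]]'; python3 tip.py;
```

```text
time_s: 14.65
eef_pos: [0.5442, -0.1911, 0.1997]
ee_rot: [0.0, 0.62, 0.784, 0.0]
force: [-0.2, 0.3, -1.7]
opening: 0.0154
grip_force: 30.0
tip [ 0.5447 -0.194   0.1219] todo tool [0.0001 0.0001 0.0129] F [-0.23  0.27 -1.68] tilt [-0.  0. -1.] open 0.0154
time_s: 14.75
eef_pos: [0.5442, -0.1911, 0.1997]
ee_rot: [-0.0, 0.62, 0.784, -0.0]
force: [0.2, -0.0, -2.0]
opening: 0.0157
grip_force: 30.0
tip [ 0.5446 -0.194   0.1219] todo tool [0.0001 0.0001 0.0129] F [ 0.21 -0.05 -1.97] tilt [-0. -0. -1.] open 0.0157
```

```bash
python3 -m inch '[[0,0,0.003,0,0,0,0.005],[0,0,0.002,0,0,0,0.005],[0,0,0.0015,0,0,0,0.005],[0,0,0,0,0,0,0.005],[0,0,0,0,0,0,0.005]]'; python3 -m inch '[[0,0,0.001,0,0,0,0.005],[0,0,0.001,0,0,0,0.005],[0,0,0,0,0,0,0.005]]'; python3 tip.py;python3 -m inch '[[0,0,0.001,0,0,0,0.005],[0,0,0,0,0,0,0.005]]'; python3 tip.py
```

```text
time_s: 15.25
eef_pos: [0.5442, -0.1911, 0.1931]
ee_rot: [-0.0, 0.62, 0.784, -0.0]
force: [0.7, -0.1, -1.5]
opening: 0.0157
grip_force: 30.0
time_s: 15.55
eef_pos: [0.5441, -0.1911, 0.1911]
ee_rot: [-0.0, 0.62, 0.784, -0.0]
force: [0.2, 0.1, -1.6]
opening: 0.0152
grip_force: 30.0
tip [ 0.5446 -0.1939  0.1133] todo tool [0.     0.0001 0.0043] F [ 0.22  0.08 -1.63] tilt [ 1.e-04 -1.e-04 -1.e+00] open 0.0152
time_s: 15.75
eef_pos: [0.5441, -0.1911, 0.1901]
ee_rot: [-0.0, 0.62, 0.784, -0.0]
force: [-0.3, 0.4, -1.9]
opening: 0.0154
grip_force: 30.0
tip [ 0.5446 -0.194   0.1123] todo tool [0.     0.0001 0.0033] F [-0.31  0.4  -1.92] tilt [ 1.e-04 -1.e-04 -1.e+00] open 0.0154
```

No contact so far, so I'll keep going down in small steps.

```bash
for i in 1; do python3 -m inch '[[0,0,0.001,0,0,0,0.005],[0,0,0,0,0,0,0.005]]'; python3 -m inch '[[0,0,0.001,0,0,0,0.005],[0,0,0,0,0,0,0.005]]'; python3 -m inch '[[0,0,0.001,0,0,0,0.005],[0,0,0,0,0,0,0.005]]'; done | grep -E 'eef_pos|force:'
```

```text
eef_pos: [0.5442, -0.1912, 0.1892]
force: [0.3, -0.1, -0.6]
grip_force: 30.0
eef_pos: [0.5446, -0.1913, 0.1887]
force: [-0.2, -0.7, 1.6]
grip_force: 30.0
eef_pos: [0.5448, -0.1914, 0.1879]
force: [-0.8, 0.8, 4.4]
grip_force: 30.0
```

Contact starts at TCP z of about 0.189, so the tip is near 0.111. That could be either the bush rim or the blank. I'll lift slightly and probe sideways to check that the nose is inside the bore.

```bash
(python3 -m inch '[[0,0,-0.0025,0,0,0,0.005],[0,0,0,0,0,0,0.005],[0,0,0,0,0,0,0.005]]'; python3 -m inch '[[0,0.001,0,0,0,0,0.005],[0,0.001,0,0,0,0,0.005],[0,0,0,0,0,0,0.005]]';  python3 -m inch '[[0,0.001,0,0,0,0,0.005],[0,0,0,0,0,0,0.005]]';  python3 -m inch '[[0,0.0005,0,0,0,0,0.005],[0,0,0,0,0,0,0.005]]') | grep -E 'eef_pos|force:'
```

```text
eef_pos: [0.5438, -0.1908, 0.1891]
force: [0.4, 0.2, -0.8]
grip_force: 30.0
eef_pos: [0.5462, -0.1905, 0.1894]
force: [-0.2, 0.4, -2.0]
grip_force: 30.0
eef_pos: [0.547, -0.1904, 0.1895]
force: [-0.1, 0.1, -1.3]
grip_force: 30.0
eef_pos: [0.5474, -0.1903, 0.1896]
force: [-0.9, 0.2, -4.0]
grip_force: 30.0
```

```bash
(python3 -m inch '[[0,0.0005,0,0,0,0,0.005],[0,0,0,0,0,0,0.005]]'; python3 -m inch '[[0,0.001,0,0,0,0,0.005],[0,0,0,0,0,0,0.005]]') | grep -E 'eef_pos|force:'
```

```text
eef_pos: [0.5479, -0.1902, 0.1896]
force: [-1.3, -0.3, -1.8]
grip_force: 30.0
eef_pos: [0.5488, -0.19, 0.1896]
force: [-2.0, -0.4, -2.3]
grip_force: 30.0
```

```bash
python3 look.py q1 >/dev/null; python3 - <<'E'
from h import *
a,b=[cv2.cvtColor(cv2.imread(f"pics/{n}.png"),cv2.COLOR_BGR2GRAY).astype(np.float32) for n in("p1","q1")]
def sh(n,x0,x1,y0,y1):
    A,B=a[y0:y1,x0:x1],b[y0:y1,x0:x1]; m=cv2.matchTemplate(cv2.resize(b[y0-6:y1+6,x0-6:x1+6],None,fx=5,fy=5,interpolation=2),cv2.resize(A,None,fx=5,fy=5,interpolation=2),5)
    _,s,_,l=cv2.minMaxLoc(m); print(n,(np.array(l)/5-6),round(s,3))
sh("cap",264,297,255,282); sh("collar",260,300,214,224); sh("fingerL",225,258,240,280); sh("fingerR",303,340,240,280)
print("p1 row 211",a[211,268:292].astype(int).tolist()); 
for v in (207,209,211,213): print("q1",v,b[v,262:298].astype(int).tolist())
E
```

```text
cap [-0.2  0.2] 0.969
collar [-2.6 -0.2] 0.883
fingerL [-0.2  0.4] 0.926
fingerR [-0.2  0.4] 0.945
p1 row 211 [243, 237, 204, 134, 99, 94, 96, 97, 97, 96, 94, 100, 105, 116, 157, 187, 156, 107, 96, 96, 95, 112, 166, 227]
q1 207 [241, 219, 147, 101, 97, 98, 101, 119, 153, 182, 204, 210, 205, 192, 161, 125, 100, 97, 95, 95, 95, 125, 192, 237, 243, 243, 243, 243, 243, 243, 244, 244, 243, 243, 244, 244]
q1 209 [232, 165, 104, 96, 96, 100, 127, 195, 235, 241, 240, 228, 174, 125, 101, 85, 79, 87, 93, 95, 94, 99, 135, 205, 239, 244, 244, 243, 242, 243, 244, 244, 244, 243, 244, 244]
q1 211 [230, 158, 103, 96, 96, 106, 167, 233, 242, 239, 227, 178, 119, 97, 101, 104, 105, 100, 100, 100, 99, 101, 130, 199, 238, 244, 244, 243, 242, 242, 243, 244, 243, 243, 243, 244]
q1 213 [231, 158, 103, 95, 96, 98, 136, 195, 210, 179, 139, 116, 109, 107, 105, 102, 100, 100, 98, 98, 98, 101, 131, 197, 238, 244, 243, 243, 242, 241, 242, 243, 244, 243, 242, 241]
```

```bash
python3 - <<'E'
from h import *
im=grab_frame("scene"); S=get_calibration("scene"); C=get_calibration("wrist"); B=[.5447,-.1939,.115]
u,v=proj(S,B)[0].astype(int); p,r,o=tcp()
print("F",np.round(o["force"],2),"wrist bush pred",proj(C,B),"tip pred",proj(C,p+r.apply([-.0029,-.0002,.0778])),"scene bush",proj(S,B)-[u-20,v-20],"tip",proj(S,p+r.apply([-.0029,-.0002,.0778]))-[u-20,v-20])
q=cv2.imread("pics/q1.png"); pp=cv2.imread("pics/p1.png")
f=lambda i:cv2.resize(i[190:230,260:300],(400,400),interpolation=2)
b=cv2.resize(im[v-20:v+20,u-20:u+20,::-1],(400,400),interpolation=2)
cv2.imwrite("pics/m4.png",np.hstack([f(q),b]))
E
```

```text
F [-2.21  0.08 -2.59] wrist bush pred [[273.67183024 211.34868939]] tip pred [[279.01434002 210.48284881]] scene bush [[20.80878988 20.98104403]] tip [[19.686792   23.29679195]]
```

View pics/m4.png

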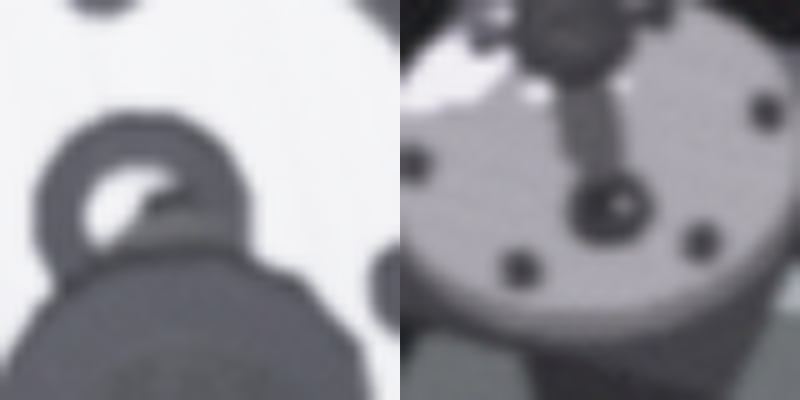

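The wrist view shows the ring centred at (274,211) and the nose tip at about (277,209). That is deflected roughly 2 px from where an undeflected nose would be. With a steady 2 N side force and no vertical load, the nose must be against the bore wall, so it is inside the bush. I'll go back to the centre and check.

```bash
python3 -m inch '[[0,-0.002,0,0,0,0,0.005],[0,-0.002,0,0,0,0,0.005],[0,-0.001,0,0,0,0,0.005],[0,0,0,0,0,0,0.005],[0,0,0,0,0,0,0.005]]'|grep time; python3 tip.py;  python3 look.py q2 >/dev/null; python3 - <<'E'
from h import *
p,r,o=tcp();C=get_calibration("wrist");print("bush pred",proj(C,[.5447,-.1939,.115]),"tip pred",proj(C,p+r.apply([-.0029,-.0002,.0778])))
b=cv2.cvtColor(cv2.imread("pics/q2.png"),cv2.COLOR_BGR2GRAY)
for v in (207,208,209,210,211): print(v,b[v,266:296].tolist())
E
```

```text
time_s: 18.35
tip [ 0.545  -0.1939  0.1121] todo tool [ 0.0001 -0.0003  0.0031] F [ 0.36 -0.26 -2.31] tilt [-1.e-04  7.e-04 -1.e+00] open 0.0154
bush pred [[278.65850467 211.28885659]] tip pred [[278.9422506  210.47402797]]
207 [244, 239, 212, 142, 100, 97, 98, 101, 120, 158, 178, 179, 182, 188, 196, 188, 165, 128, 101, 95, 96, 97, 123, 192, 236, 243, 244, 243, 242, 242]
208 [243, 233, 177, 111, 96, 98, 100, 111, 157, 205, 203, 169, 149, 156, 185, 209, 209, 172, 119, 95, 94, 93, 103, 157, 226, 241, 243, 243, 242, 242]
209 [243, 231, 157, 102, 95, 97, 101, 132, 193, 218, 182, 119, 91, 97, 127, 178, 214, 206, 150, 106, 95, 94, 98, 135, 205, 239, 243, 243, 242, 242]
210 [243, 230, 157, 103, 96, 95, 105, 151, 207, 205, 147, 95, 86, 89, 98, 140, 194, 212, 172, 115, 92, 94, 98, 129, 197, 238, 243, 243, 243, 242]
211 [243, 230, 158, 103, 95, 96, 104, 150, 194, 171, 123, 105, 106, 107, 109, 127, 165, 185, 164, 113, 93, 92, 99, 131, 199, 238, 243, 243, 243, 242]
```

The nose is centred, with bright bore face showing on both sides of it (column 278.4 in a bore spanning 273–284). Pressing now.

```bash
(python3 -m inch '[[0,0,0.001,0,0,0,0.005],[0,0,0.001,0,0,0,0.005],[0,0,0,0,0,0,0.005]]'; python3 -m inch '[[0,0,0.001,0,0,0,0.005],[0,0,0,0,0,0,0.005]]'; python3 -m inch '[[0,0,0.0007,0,0,0,0.005],[0,0,0,0,0,0,0.005]]'; python3 -m inch '[[0,0,0.0007,0,0,0,0.005],[0,0,0,0,0,0,0.005]]' ) | grep -E 'eef_pos|force:|opening'
```

```text
eef_pos: [0.5448, -0.1914, 0.1883]
force: [0.1, 0.2, 3.2]
opening: 0.0152
grip_force: 30.0
eef_pos: [0.545, -0.1915, 0.1876]
force: [-0.5, 0.4, 7.2]
opening: 0.0154
grip_force: 30.0
eef_pos: [0.5451, -0.1916, 0.1872]
force: [-1.4, -0.4, 6.9]
opening: 0.0154
grip_force: 30.0
eef_pos: [0.5453, -0.1917, 0.1867]
force: [-1.3, -0.1, 8.9]
opening: 0.0155
grip_force: 30.0
```

```bash
(python3 -m inch '[[0,0,0.0007,0,0,0,0.005],[0,0,0,0,0,0,0.005]]'; python3 -m inch '[[0,0,0.0005,0,0,0,0.005],[0,0,0,0,0,0,0.005]]'; python3 -m inch '[[0,0,0.0005,0,0,0,0.005],[0,0,0,0,0,0,0.005]]';  python3 -m inch '[[0,0,0.0005,0,0,0,0.005],[0,0,0,0,0,0,0.005]]' ) | grep -E 'eef_pos|force:'
```

```text
eef_pos: [0.5454, -0.1918, 0.1862]
force: [-0.8, -0.5, 9.9]
grip_force: 30.0
eef_pos: [0.5455, -0.1919, 0.1859]
force: [-0.6, -0.2, 10.6]
grip_force: 30.0
eef_pos: [0.5456, -0.1919, 0.1855]
force: [-1.2, 0.0, 10.4]
grip_force: 30.0
eef_pos: [0.5457, -0.192, 0.1851]
force: [-1.0, 0.6, 11.5]
grip_force: 30.0
```

```bash
(python3 -m inch '[[0,0,0.0005,0,0,0,0.005],[0,0,0,0,0,0,0.005]]'; python3 -m inch '[[0,0,0.0005,0,0,0,0.005],[0,0,0,0,0,0,0.005]]'; python3 -m inch '[[0,0,0.0005,0,0,0,0.005],[0,0,0,0,0,0,0.005]]' ) | grep -E 'eef_pos|force:'
```

```text
eef_pos: [0.5457, -0.192, 0.1846]
force: [-1.0, -0.4, 11.4]
grip_force: 30.0
eef_pos: [0.5456, -0.192, 0.1841]
force: [-1.0, 1.0, 11.2]
grip_force: 30.0
eef_pos: [0.5456, -0.192, 0.1835]
force: [-0.6, -0.1, 11.9]
grip_force: 30.0
```

```bash
(python3 -m inch '[[0,0,0.0005,0,0,0,0.005],[0,0,0,0,0,0,0.005]]'; python3 -m inch '[[0,0,0.0005,0,0,0,0.005],[0,0,0,0,0,0,0.005]]') | grep -E 'eef_pos|force:'
```

```text
eef_pos: [0.5454, -0.1918, 0.1828]
force: [-0.9, -0.3, 8.3]
grip_force: 30.0
eef_pos: [0.5452, -0.1917, 0.182]
force: [-0.8, 0.0, 7.4]
grip_force: 30.0
```

```bash
(python3 -m inch '[[0,0,0.0005,0,0,0,0.005],[0,0,0,0,0,0,0.005]]'; python3 -m inch '[[0,0,0.0005,0,0,0,0.005],[0,0,0,0,0,0,0.005]]') | grep -E 'eef_pos|force:'
```

```text
eef_pos: [0.545, -0.1915, 0.1811]
force: [-0.3, 0.4, 6.4]
grip_force: 30.0
eef_pos: [0.5445, -0.1913, 0.18]
force: [0.1, -0.4, 3.4]
grip_force: 30.0
```

```bash
python3 -m inch '[[0,0,0.0004,0,0,0,0.005],[0,0,0,0,0,0,0.005]]'; python3 -m inch '[[0,0,-0.002,0,0,0,0.005],[0,0,-0.004,0,0,0,0.005],[0,0,-0.006,0,0,0,0.005],[0,0,-0.01,0,0,0,0.005],[0,0,-0.02,0,0,0,0.005],[0,0,-0.015,0,0,0,0.005],[0,0,0,0,0,0,0.005],[0,0,0,0,0,0,0.005]]'; python3 look.py r1; python3 - <<'E'
from h import *
a,b=[cv2.cvtColor(cv2.imread(f"pics/{n}.png"),cv2.COLOR_BGR2GRAY).astype(np.float32) for n in("g2","r1")]
y0,y1,x0,x1=255,282,264,297
m=cv2.matchTemplate(cv2.resize(b[y0-8:y1+8,x0-8:x1+8],None,fx=5,fy=5),cv2.resize(a[y0:y1,x0:x1],None,fx=5,fy=5),5); _,s,_,l=cv2.minMaxLoc(m); print("cap shift vs grasp",np.array(l)/5-8,s)
p,r,o=tcp(); d=r.inv().apply(np.array([.5117,.1525,.228])-p); print("to grasp xy",d)
E
```

```text
time_s: 21.7
eef_pos: [0.5441, -0.191, 0.1789]
ee_rot: [-0.0, 0.62, 0.784, -0.0]
force: [0.9, -0.2, 1.1]
opening: 0.0155
grip_force: 30.0
time_s: 22.5
eef_pos: [0.544, -0.1909, 0.236]
ee_rot: [-0.0, 0.62, 0.785, 0.0]
force: [-0.3, -0.6, -1.4]
opening: 0.0155
grip_force: 30.0
tcp [ 0.54401516 -0.19092385  0.23602322] t 22.5 F [-0.26 -0.55 -1.43] open 0.015484331907603071 R [[-0.231, 0.973, -0.0], [0.973, 0.231, 0.0003], [0.0003, 0.0001, -1.0]]
cap shift vs grasp [ 0.  -0.2] 0.996988832950592
to grasp xy [0.34138237 0.04817409 0.00771598]
```

The spring snapped: the force peaked near 13.5 N and fell to about 3 N at roughly 9 mm. The punch hasn't slipped in the grip, so I'll take it back to the hole.

```bash
python3 -m inch '[[0.02,0.003,0,0,0,0,0.005],[0.04,0.006,0,0,0,0,0.005],[0.04,0.006,0,0,0,0,0.005],[0.04,0.006,0,0,0,0,0.005],[0.04,0.006,0,0,0,0,0.005],[0.04,0.006,0,0,0,0,0.005],[0.04,0.005,0,0,0,0,0.005],[0.04,0.005,0,0,0,0,0.005],[0.025,0.003,0,0,0,0,0.005],[0.0164,0.0022,0,0,0,0,0.005],[0,0,0,0,0,0,0.005],[0,0,0,0,0,0,0.005],[0,0,0,0,0,0,0.005],[0,0,0,0,0,0,0.005]]'; python3 - <<'E'
from h import *
p,r,o=tcp(); print(r.inv().apply(np.array([.5117,.1525,.0928])-p),r.as_matrix()[2])
E
```

```text
time_s: 23.95
eef_pos: [0.5125, 0.1507, 0.2361]
ee_rot: [0.0, 0.621, 0.784, -0.0]
force: [-0.4, -0.8, -2.4]
opening: 0.0151
grip_force: 30.0
[ 0.00201476 -0.00031845  0.14332498] [-2.89607621e-04 -1.41896243e-04 -9.99999948e-01]
```

```bash
python3 -m inch '[[0.002,-0.0003,0.02,0,0,0,0.005],[0,0,0.03,0,0,0,0.005],[0,0,0.02,0,0,0,0.005],[0,0,0,0,0,0,0.005],[0,0,0,0,0,0,0.005],[0,0,0,0,0,0,0.005]]'; python3 - <<'E'
from h import *
p,r,o=tcp(); print(r.inv().apply(np.array([.5117,.1525,.0928])-p),o["force"])
E
```

```text
time_s: 24.55
eef_pos: [0.5127, 0.1539, 0.1676]
ee_rot: [0.001, 0.62, 0.784, 0.001]
force: [-0.4, -1.0, -1.8]
opening: 0.0159
grip_force: 30.0
[-0.0012137  -0.00146862  0.0747649 ] [-0.35410468 -0.9650696  -1.75739653]
```

```bash
python3 -m inch '[[-0.001,-0.0012,0.005,0,0,0,0.005],[0,0,0.005,0,0,0,0.005],[0,0,0.005,0,0,0,0.005],[0,0,0.005,0,0,0,0.005],[0,0,0,0,0,0,0.005],[0,0,0,0,0,0,0.005],[0,0,0,0,0,0,0.005]]'; python3 - <<'E'
from h import *
p,r,o=tcp(); print(r.inv().apply(np.array([.5117,.1525,.0928])-p),o["force"])
E
```

```text
time_s: 25.25
eef_pos: [0.5108, 0.1529, 0.1463]
ee_rot: [0.0, 0.62, 0.784, 0.0]
force: [-0.5, -0.4, -2.3]
opening: 0.0158
grip_force: 30.0
[-0.0005608   0.00082373  0.05350233] [-0.53997204 -0.41266437 -2.30740767]
```

```bash
(python3 -m inch '[[-0.0004,0.0006,0.005,0,0,0,0.005],[0,0,0.007,0,0,0,0.005],[0,0,0.007,0,0,0,0.005],[0,0,0,0,0,0,0.005],[0,0,0,0,0,0,0.005]]';python3 -m inch '[[0,0,0.007,0,0,0,0.005],[0,0,0.007,0,0,0,0.005],[0,0,0.007,0,0,0,0.005],[0,0,0,0,0,0,0.005],[0,0,0,0,0,0,0.005]]';python3 -m inch '[[0,0,0.004,0,0,0,0.005],[0,0,0.004,0,0,0,0.005],[0,0,0.002,0,0,0,0.005],[0,0,0,0,0,0,0.005],[0,0,0,0,0,0,0.005]]') | grep -E 'eef_pos|force:'; python3 - <<'E'
from h import *
p,r,o=tcp(); print(r.inv().apply(np.array([.5117,.1525,.0928])-p),o["force"])
E
```

```text
eef_pos: [0.5111, 0.1524, 0.1268]
force: [0.4, -0.4, -1.4]
grip_force: 30.0
eef_pos: [0.5112, 0.1524, 0.1059]
force: [-0.3, -0.5, -1.3]
grip_force: 30.0
eef_pos: [0.5113, 0.1525, 0.0962]
force: [0.0, 0.6, -2.3]
grip_force: 30.0
[-9.68468849e-05  3.61257876e-04  3.39446518e-03] [ 0.01150497  0.56045461 -2.34197617]
```

```bash
(python3 -m inch '[[0,0.0003,0.0015,0,0,0,0.005],[0,0,0.0015,0,0,0,0.005],[0,0,0,0,0,0,0.005],[0,0,0,0,0,0,0.005]]';python3 -m inch '[[0,0,0.0006,0,0,0,0.005],[0,0,0,0,0,0,0.005],[0,0,0,0,0,0,0.005]]') | grep -E 'eef_pos|force:'
```

```text
eef_pos: [0.5115, 0.1526, 0.0932]
force: [-0.4, 0.0, -1.9]
grip_force: 30.0
eef_pos: [0.5117, 0.1527, 0.0929]
force: [-1.3, 0.1, -0.1]
grip_force: 30.0
```

The collar is seated, so I'll release and retreat.

```bash
python3 -m inch '[[0,0,0,0,0,0,0.018],[0,0,0,0,0,0,0.022],[0,0,0,0,0,0,0.035],[0,0,0,0,0,0,0.05],[0,0,0,0,0,0,0.05],[0,0,0,0,0,0,0.05],[0,0,0,0,0,0,0.05]]'; python3 -m inch '[[0,0,-0.005,0,0,0,0.05],[0,0,-0.015,0,0,0,0.05],[0,0,-0.03,0,0,0,0.05],[0,0,-0.03,0,0,0,0.05],[0,0,-0.03,0,0,0,0.05],[0,0,-0.008,0,0,0,0.05],[0,0,0,0,0,0,0.05],[0,0,0,0,0,0,0.05],[0,0,0,0,0,0,0.05]]'; python3 look.py z1; python3 - <<'E'
import cv2
cv2.imwrite("pics/z1c.png",cv2.resize(cv2.imread("pics/z1.png")[0:280,180:380],None,fx=2.1,fy=2.1,interpolation=2))
E
```

```text
time_s: 28.15
eef_pos: [0.5116, 0.1526, 0.0926]
ee_rot: [0.0, 0.62, 0.784, 0.0]
force: [0.4, 0.2, -0.2]
opening: 0.0498
grip_force: 0.0
time_s: 29.05
eef_pos: [0.5106, 0.1524, 0.2091]
ee_rot: [-0.001, 0.62, 0.785, -0.001]
force: [-0.4, 0.5, -0.3]
opening: 0.05
grip_force: 0.0
tcp [0.51059191 0.15237178 0.2091108 ] t 29.05 F [-0.41  0.51 -0.31] open 0.050044844481488646 R [[-0.2309, 0.973, -0.0024], [0.973, 0.2309, -0.0012], [-0.0006, -0.0026, -1.0]]
```

View pics/z1c.png

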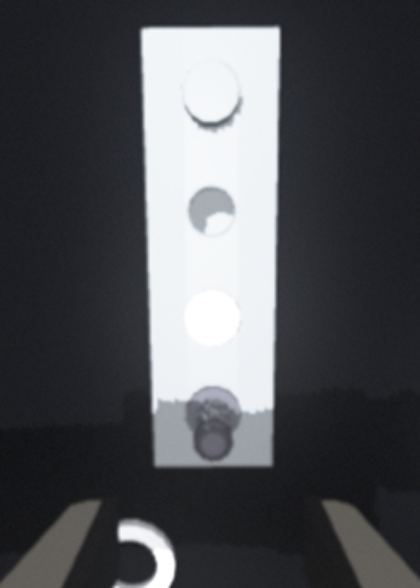

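The punch hangs upright in its original end hole, with its cap at crop (212,440). The tubes are untouched and the gripper is clear.

```bash
python3 -c "
from workcell import manip
print(manip.hand_in())"
```

```text
the job is handed in; nothing more can be done
None
```

The punch was snapped once through the bush on the grey stand's blank, with the force peaking at about 14 N, then put back in its original rack hole and released; the job was handed in at about 29 s.

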